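Close up the sample box

TASK

Close up the black sample box by pushing only: first push over the tall carton that stands up out of the box's front compartment, so that it lies flat on the floor of that compartment, and only then push the open lid over from behind until it is fully shut. Do not pick up or lift the carton out of the box. Leave the bottle and the speaker beside the box and the two small jars in it where they are.

Things in the scene. Friction and masses are not known exactly. Their poses are not given: they have to be found in the camera images.
- box: Open black presentation box, 170 (x) x 310 (y) x 75 (z) mm, walls 4 mm, floor 4 mm thick, fixed to the counter. Origin: centre of its underside; its x axis points from its front wall (nearest the robot) to the lid's hinge, y along its length, z up. A divider across the box's length at x = -8 mm, its top 45 mm high, makes a front compartment (x from -81 to -10 mm, y from -151 to 151 mm) that holds only the carton, and a rear one (x from -6 to 81 mm) that holds the two jars.
- lid (a joint): Angle of the box's hinged lid, rad: 0 = fully shut on the rim, 1.57 = straight up, 1.9 = leaning back at its stop. The hinge is stiff (about 0.22 N m of friction, some 1.5 N at the free edge): the lid stays where it is left and must be pushed all the way.
- lid_hinge (a point): Middle of the hinge line, on the top of the box's rear rim (box frame x = 85, z = 75 mm); its axes are the box's; the hinge runs along the box's y.
- lid_edge (a point): Middle of the lid's free edge, on its outer (back) face, 170 mm from the hinge. The lid is a black panel 170 mm deep, 310 mm long and 5 mm thick (the inner face passes through the hinge line), with a 15 mm lip along the free edge on the inner side. Shut, its outer face is at z = 80 mm. The point's axes are the lid's: with the lid shut they are the box's, z is the outward normal of the outer face.
- carton_center (a point): Centre (half-way up) of the white carton with a grey band, 42 x 42 x 120 mm, 85 to 170 g. At the start it stands upright on the floor of the front compartment, its top 124 mm above the counter, 49 mm above the rim; its z axis is its long axis, its x and y the normals of its sides, roughly along the box's x and y. It may stand anywhere along the compartment, and needs 120 mm of free length along the box's y, on the side to which it is tipped, to lie flat.
- bottle: Bystander: white lotion bottle, 54 mm in diameter, 150 mm high, standing beside the box on its -y side. Origin: centre of its underside.
- speaker: Bystander: black cylindrical loudspeaker, 76 mm in diameter, 85 mm high, standing beside the box on its +y side. Origin: centre of its underside.
- jar1: Bystander: amber jar, 48 mm in diameter, 45 mm high, in the rear compartment, towards +y. Origin: centre of its underside.
- jar2: Bystander: the same jar, in the rear compartment, towards -y. Origin: centre of its underside.
Mind the look-alikes: they are no part of the job. What is shaped like the part that bears carton_center but purple or red is not meant.

How it is judged:
By the outcome, as a careful person would: the job done as asked, in the order asked, and still so for the second after the job is handed in, with the robot touching nothing.
It also fails if it takes over 53 s, if anything falls off the work surface, if the arm or the gripper's body presses on something with over 40 N, if the wrist force passes 120 N, or if a joint passes its speed limit or range.

ROBOT

A 6-joint arm with a two-finger parallel gripper is mounted at the origin on the work surface. World frame = base frame: x ahead of the robot, y to its left, z up, the work surface at z = 0. Lengths are in m, angles in rad, forces in N, time in s.
With the tool pointing down it reaches from about 0.35 to 0.925 m from the base axis. Payload 6.4 kg.
Tool frame: the origin (TCP) lies between the finger pads; the fingertips stand 19 mm ahead of it and the grasp point (between the pads) is the TCP; z points along the fingers, y is the line along which they close (so a half turn about z gives the same grasp; the last joint's range is limited). The gripper opens to 94 mm and grips with 3 to 60 N. Pads are 16 mm wide; open, the fingers measure 119 mm over their backs; the gripper's body (75 mm by 177 mm) begins 78 mm behind the grasp point.
Start: joints at [-1.519, 0.245, 1.558, -0, 1.339, -0.174], TCP at [0.146, -0.634, 0.224] pointing down, gripper open.
Joint ranges: [-3.13, 3.13], [-1.02, 2.26], [0.13, 2.54], [-0.95, 4.09], [0.21, 2.88], [-2.74, 2.74]. Speed limits (rad/s): [2.57, 2.57, 3.14, 3.14, 3.14, 3.14].

INTERFACE

Orientations are given as [roll, pitch, yaw] about the fixed x, y, z axes, in that order (R = Rz(yaw) Ry(pitch) Rx(roll)).
In Python, from plant import arm, viewer, close_job gives the robot as it stands. The module is installed in compiled form; this text tells all that it offers. Calls block until the motion is done:
- arm.movep(position, orientation): joint-space move of the TCP to a pose.
- arm.move_l(position, rotation=None, velocity=0.15): straight line of the TCP; rotation=None keeps the orientation; velocity is the mean speed in m/s.
- arm.goto_joints(angles): joint-space move.
- arm.grip(opening, grasp_force=None): opening from 0.0 (shut) to 1.0 (fully open); grasp_force is the grip in N (None keeps the last); returns when the fingers have stopped.
- arm.sleep(seconds).
- arm.inverse_kinematics(position, orientation): joint angles nearest the present ones, or None.
- viewer.snapshot(name): name is "side" or "top"; returns a dict with "frame" (480x640x3 uint8, red, green, blue), "intrinsics" (3x3 intrinsics, pixels), "k1" (the pictures are not rectified: a ray, as slopes to the right and down, at radius r is drawn at 1 + k1 r^2 times it, then the intrinsics apply), "camera_from_world" (4x4, takes a point from world to camera coordinates). Camera axes: x right, y down, z forward; pixel columns grow to the right and rows downward; lengths in m; the calibration is good to about 2 mm. A picture is of the moment at which its call begins. There is no depth.
A pose or a line that the arm cannot do raises arm.PlanningError and nothing moves.
- close_job(): hands the job in; it is judged then, once.
Readings, each from a call of its own:
- arm.get_clock(): time.
- arm.get_joint_positions(): joint angles.
- arm.get_qd(): joint speeds.
- arm.get_joint_torque(): joint torques, N m.
- arm.get_position(): TCP position.
- arm.get_orientation(): TCP orientation.
- arm.get_force(): force on the tool from outside, world axes, zero at the start.
- arm.get_wrist_torque(): the same for the moment, N m.
- arm.get_finger_gap(): opening from 0.0 (shut) to 1.0 (fully open).
- arm.get_finger_force(): force on a finger pad.
Only numpy, scipy, OpenCV 4.12 (cv2) and the standard library are available. Lean on these libraries where they do the work, as an engineer would, in place of code of your own. Each camera call takes 0.05 s, during which the arm holds its last target. There are 200 camera calls.

## Working session

There is one attempt and no reset: what is moved stays moved. The work goes in short steps, each a Python script; the robot and the scene stay as the last script left them, time stands still between calls to the robot, and variables do not carry over. Pictures are saved under pics/ and viewed, at most 10 in all, crops included, and the job is handed in when it is done.

```bash
mkdir -p pics
python3 - <<'E'
from plant import arm, viewer
import cv2,pickle
for n in("side","top"):
    s=viewer.snapshot(n); pickle.dump(s,open(f"{n}0.pkl","wb"))
    cv2.imwrite(f"pics/{n}0.png",s["frame"][:,:,::-1])
    print(n,s["intrinsics"].tolist(),s["k1"],s["camera_from_world"].round(4).tolist())
print(arm.get_clock(),arm.get_orientation())
E
```

```text
side [[493.6545300859947, 0.0, 320.30405183739276], [0.0, 493.6545300859947, 233.56441110069562], [0.0, 0.0, 1.0]] -0.0011953143377907384 [[-0.9973, -0.0696, -0.0221, 0.524], [-0.023, 0.5865, -0.8096, 0.0677], [0.0693, -0.8069, -0.5866, 1.0609], [0.0, 0.0, 0.0, 1.0]]
top [[594.6748180350113, 0.0, 325.25030670736317], [0.0, 594.6748180350113, 235.53364455745762], [0.0, 0.0, 1.0]] -0.16976374880802664 [[-0.0269, -0.9993, 0.0278, 0.0282], [-0.9912, 0.023, -0.1305, 0.5362], [0.1298, -0.0311, -0.9911, 1.0517], [0.0, 0.0, 0.0, 1.0]]
0.1 [-3.13984761e+00 -2.89842928e-04  2.25824453e-01]
```

View pics/side0.png

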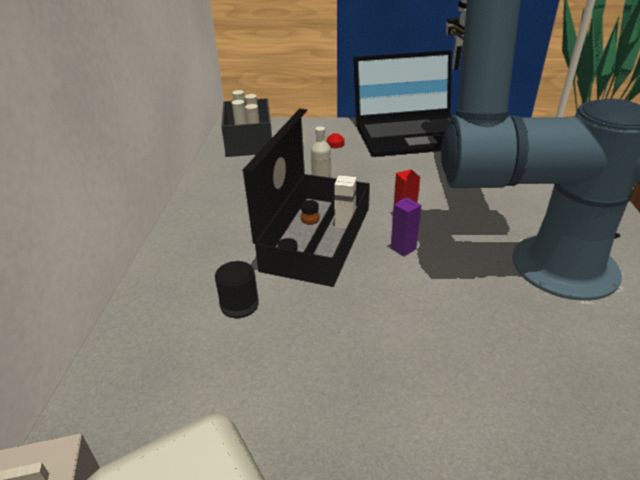

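View pics/top0.png

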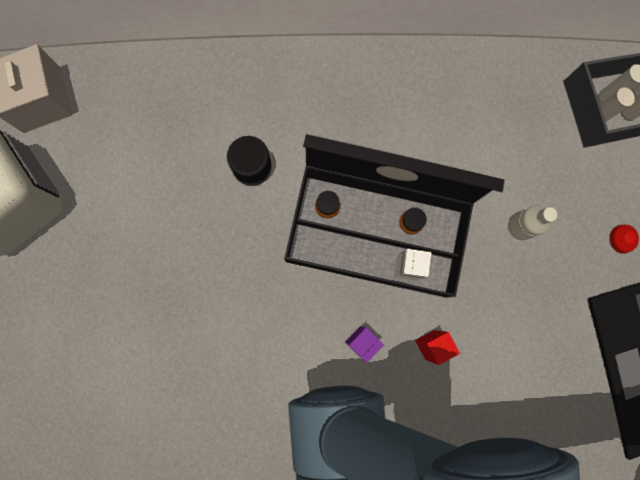

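Top view: box corners are about (286,262), (453,295), (472,203) and (306,170). The white carton's top is at (417,263), towards the -y end, so it has to tip to +y. The lid leans open; its edge runs from (305,137) to (503,184). I'll enlarge this view to read it more precisely.

Run:
```python
import cv2
a=cv2.imread("pics/top0.png")[125:305,275:515]
cv2.imwrite("pics/top0c.png",cv2.resize(a,None,fx=3.3333,fy=3.3333,interpolation=cv2.INTER_CUBIC))
a=cv2.imread("pics/side0.png")[100:290,220:420]
cv2.imwrite("pics/side0c.png",cv2.resize(a,None,fx=3,fy=3,interpolation=cv2.INTER_CUBIC))
```

```text
(no output)
```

View pics/top0c.png

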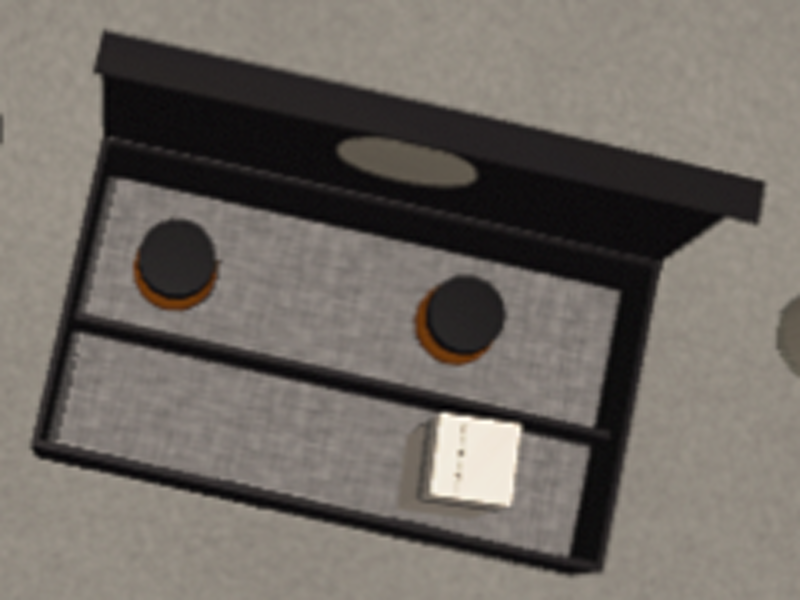

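View pics/side0c.png

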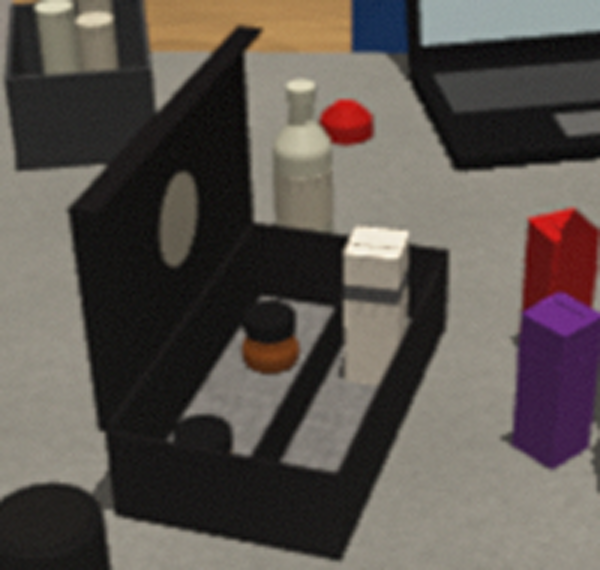

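```bash
cat > h.py <<'E'
import numpy as np,pickle
from scipy.optimize import least_squares
def proj(s,P):
    T=s["camera_from_world"];P=np.atleast_2d(P);c=P@T[:3,:3].T+T[:3,3]
    u=c[:,:2]/c[:,2:];u=u*(1+s["k1"]*(u**2).sum(1,keepdims=True));K=s["intrinsics"]
    return u*[K[0,0],K[1,1]]+K[:2,2]
def unproj(s,px,z):
    return least_squares(lambda q:(proj(s,[q[0],q[1],z])-px).ravel(),[.6,0]).x
def bw(b,P):  # box frame -> world
    P=np.atleast_2d(P).astype(float);c,n=np.cos(b[2]),np.sin(b[2])
    return P@np.array([[c,n,0],[-n,c,0],[0,0,1]])+[b[0],b[1],0]
E
python3 - <<'E'
from h import *
t=pickle.load(open("top0.pkl","rb"));s=pickle.load(open("side0.pkl","rb"))
ct=lambda a:np.array(a)/3.33333+[275,125]
cs=lambda a:np.array(a)/3.+[220,100]
rim=ct([(37,443),(603,562),(660,262),(107,140)])
R=[(-.085,.155,.075),(-.085,-.155,.075),(.085,-.155,.075),(.085,.155,.075)]
srim=cs([(343,555),(447,252)]); SR=[(-.085,.155,0),(-.085,-.155,.075)]
lid=ct([(107,32),(763,183)]);slid=cs([(72,208)])
def L(th,y,i=0): # outer top edge
    r=.17;o=-.005*(1-i)+.015*i
    return (.085-r*np.cos(th)-o*-1*np.sin(th)*1 if 0 else .085-r*np.cos(th)-o*np.sin(th), y, .075+r*np.sin(th)-o*np.cos(th))
def f(q,full=False):
    b=q[:3]
    a=proj(t,bw(b,R))-rim
    l=proj(t,bw(b,[L(q[3],.155),L(q[3],-.155)]))-lid
    sr=proj(s,bw(b,SR))-srim
    li=proj(t,bw(b,[L(q[3],.155,1),L(q[3],-.155,1)]))-ct([(97,72),(757,222)])
    sl=proj(s,bw(b,[L(q[3],.155,1)]))-slid
    return np.vstack([a,sr,l,li,sl]).ravel()
r=least_squares(f,[.6,0,-.2,1.7],loss='soft_l1')
b=r.x;print("box,th",b.round(4));print(f(b).reshape(-1,2).round(1).tolist())
inv=lambda p:(np.array([[np.cos(b[2]),np.sin(b[2])],[-np.sin(b[2]),np.cos(b[2])]])@(np.array(p)-b[:2])).round(4)
for p in [(440,413),(521,422),(515,508),(430,500)]: print("carton",inv(unproj(t,ct(p),.124)))
print("carton side",[inv(unproj(s,cs(p),.124)) for p in[(350,229),(408,231),(404,260),(344,255)]])
for n,p,z in[("speaker",(249,156),.085),("bottle",(547,214),.15)]:print(n,unproj(t,p,z),inv(unproj(t,p,z)))
for n,p in[("j1",(177,258)),("j2",(466,315))]:print(n,inv(unproj(t,ct(p),.049)))
print("edge",bw(b,[L(b[3],0)]),"wall",unproj(t,(320,36),0))
np.save("box.npy",b)
E
```

```text
box,th [ 0.5381 -0.0831 -0.2435  1.5803]
[[-1.3, 0.4], [0.8, 2.6], [1.0, 0.1], [-1.0, -1.1], [-1.4, 0.6], [-0.0, -2.1], [-0.4, -0.5], [0.9, -0.6], [-0.4, -0.1], [0.6, 0.1], [7.6, 2.0]]
carton [-0.029  -0.0446]
carton [-0.0245 -0.0861]
carton [-0.0679 -0.0915]
carton [-0.0731 -0.0485]
carton side [array([-0.0253, -0.0764]), array([-0.0691, -0.0855]), array([-0.0773, -0.0423]), array([-0.0321, -0.0372])]
speaker [0.67582339 0.14801339] [0.078  0.2575]
bottle [ 0.54980366 -0.35965493] [ 0.0781 -0.2656]
j1 [0.0337 0.1026]
j2 [ 0.0377 -0.0585]
edge [[ 0.62697671 -0.10517428  0.24494487]] wall [0.9468501  0.01333499]
```

```bash
cat >> h.py <<'E'
b=np.load("box.npy");TIP=.019
rpy=[np.pi,0,b[2]+np.pi/2]
def W(x,y,ztip): return bw(b,[(x,y,ztip+TIP)])[0].tolist()
def save(n):
    from plant import viewer
    import cv2
    s=viewer.snapshot(n[:-1] if n[-1].isdigit() else n);pickle.dump(s,open(n+".pkl","wb"))
    return s["frame"][:,:,::-1]
E
python3 - <<'E'
from h import *
from plant import arm,viewer
import cv2
X=-.047
arm.grip(.22)
print(arm.get_finger_gap())
arm.movep(W(X,-.122,.16),rpy); print(arm.get_joint_positions(),arm.get_clock())
arm.move_l(W(X,-.122,.02),velocity=.12)
f0=arm.get_force();print("f0",f0)
# pad half width 8 mm -> contact at finger y ~ -0.098; slide low to square the carton up
for y in np.arange(-.116,-.0799,.004):
    arm.move_l(W(X,y,.02),velocity=.05);f=arm.get_force()-f0;print(round(y,3),f.round(1))
    if np.abs(f).max()>25: print("STOP");break
for n in("top","side"):
    s=viewer.snapshot(n);cv2.imwrite(f"pics/{n}1.png",s["frame"][:,:,::-1]);pickle.dump(s,open(n+"1.pkl","wb"))
t=cv2.imread("pics/top1.png")[125:305,275:515];s=cv2.imread("pics/side1.png")[100:280,220:460]
cv2.imwrite("pics/c1.png",np.hstack([cv2.resize(i,(400,300),interpolation=cv2.INTER_CUBIC) for i in(t,s)]))
print(arm.get_clock())
E
```

```text
0.21693236938268848
[-6.17798976e-01 -6.23036901e-02  1.97330090e+00 -1.76568591e-04
  1.23002396e+00 -3.72983678e-01] 3.2667
f0 [ 0.03820443  0.1112594  -0.07140035]
-0.116 [-0.7 -0.9  0.4]
-0.112 [-0.4 -0.7 -0.5]
-0.108 [ 0.5  0.2 -0.1]
-0.104 [ 0.5 -0.7 -0. ]
-0.1 [ 0.6 -0.4  0.5]
-0.096 [-0.3 -0.7  0.6]
-0.092 [-0.8 -0.6 -0.5]
-0.088 [-0.1 -0.3 -0. ]
-0.084 [-0.3 -0.1 -0.5]
-0.08 [-0.7 -0.8  0.4]
7.2
```

View pics/c1.png

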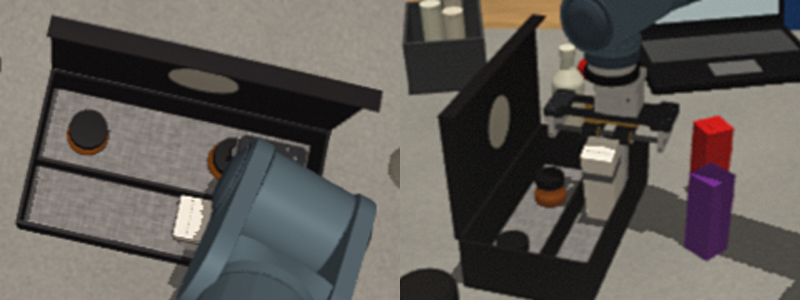

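The carton has moved to +y and looks nearly upright, at side pixels of about (600,180) in the composite. I need a closer look to tell leaning from sliding.

Run:
```python
import cv2,numpy as np
t=cv2.imread("pics/top1.png")[210:290,350:430];s=cv2.imread("pics/side1.png")[165:265,300:400]
cv2.imwrite("pics/c2.png",np.hstack([cv2.resize(i,(400,400),interpolation=cv2.INTER_CUBIC) for i in(t,s)]))
```

```text
(no output)
```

View pics/c2.png

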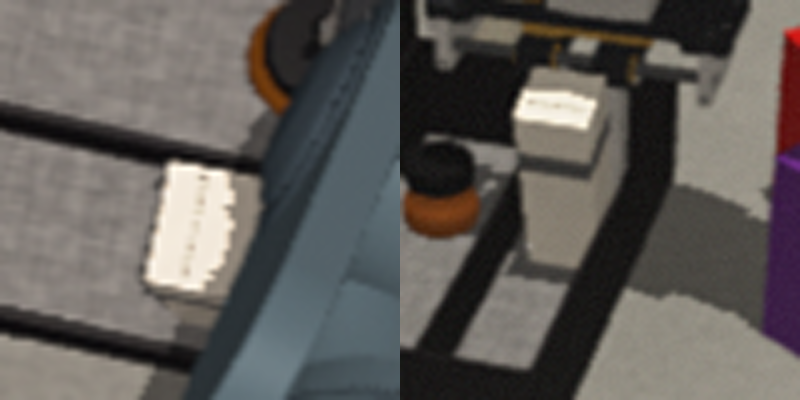

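The carton is squared to the box and is already leaning to +y: its top is at about (190,225) in the left half, with the back face showing. I'll carry on upwards and forwards to tip it over.

Run:
```python
from h import *
from plant import arm,viewer
import cv2
X=-.047
arm.move_l(W(X,-.045,.075),velocity=.06);print(arm.get_force())
arm.move_l(W(X,.0,.085),velocity=.06);print(arm.get_force())
arm.move_l(W(X-.02,-.06,.22),velocity=.25)
for n in("top","side"):
    s=viewer.snapshot(n);cv2.imwrite(f"pics/{n}2.png",s["frame"][:,:,::-1]);pickle.dump(s,open(n+"2.pkl","wb"))
t=cv2.imread("pics/top2.png")[125:305,275:515];s=cv2.imread("pics/side2.png")[100:280,220:460]
cv2.imwrite("pics/c3.png",np.hstack([cv2.resize(i,(400,300),interpolation=cv2.INTER_CUBIC) for i in(t,s)]))
print(arm.get_clock())
```

```text
[ 0.13978623 -1.05120095  0.02169197]
[-0.51856987 -0.78353399  1.03259913]
10.2
```

View pics/c3.png

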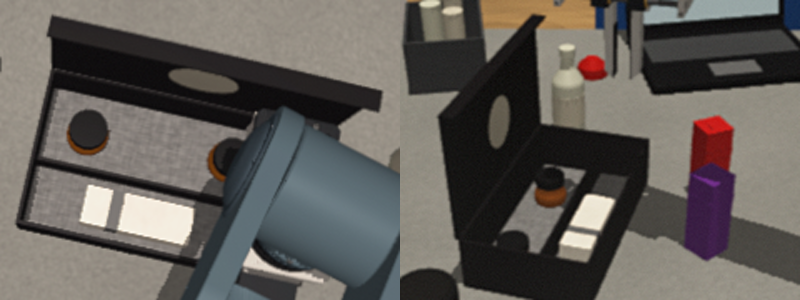

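The carton lies flat and square in the front compartment, between (82,205) and (192,225) in the left half. Next is the lid.

Run:
```python
from h import *
from plant import arm,viewer
import cv2
arm.move_l(W(-.06,-.03,.31),velocity=.25)
arm.grip(0.0)
arm.move_l(W(.15,0,.31),velocity=.25)
arm.move_l(W(.15,0,.21),velocity=.2)
f0=arm.get_force();print(arm.get_clock(),f0)
r=.14;h=.0125
def P(th): return W(.085-r*np.cos(th)+.005*np.sin(th)+h,0,.075+r*np.sin(th)+.005*np.cos(th))
arm.move_l(P(1.65),velocity=.1)
for th in list(np.arange(1.5,.1,-.12))+[.1,.05,.02,.0,-.01,-.02,-.03]:
    arm.move_l(P(th),velocity=.08 if th>.06 else .03);f=arm.get_force()-f0;print(round(th,2),f.round(1))
    if np.linalg.norm(f)>12: print("stop");break
arm.sleep(.2);print(arm.get_force()-f0,arm.get_clock())
p=arm.get_position();p[2]+=.12
arm.move_l(p,velocity=.2)
arm.move_l(W(-.05,-.25,.25),velocity=.3)
for n in("top","side"):
    s=viewer.snapshot(n);cv2.imwrite(f"pics/{n}3.png",s["frame"][:,:,::-1]);pickle.dump(s,open(n+"3.pkl","wb"))
t=cv2.imread("pics/top3.png")[125:305,275:515];s=cv2.imread("pics/side3.png")[100:280,220:460]
cv2.imwrite("pics/c4.png",np.hstack([cv2.resize(i,(400,300),interpolation=cv2.INTER_CUBIC) for i in(t,s)]))
print(arm.get_clock())
```

```text
12.8833 [ 0.65277456 -0.15945952  1.35438015]
1.5 [-1.  -0.2 -0.7]
1.38 [-0.8 -0.3 -1.5]
1.26 [ 0.2 -1.2 -1.8]
1.14 [ 0.2  1.  -1.3]
1.02 [-1.2 -0.1 -1.7]
0.9 [-0.9 -0.4 -1.6]
0.78 [-0.3 -0.6 -0.9]
0.66 [-0.8  0.3 -0.8]
0.54 [-0.6  0.3 -0.3]
0.42 [-0.6  0.8 -1.2]
0.3 [-0.4  1.3 -1.2]
0.18 [-0.3  0.  -1.9]
0.1 [-0.1  0.2 -1. ]
0.05 [ 0.   0.6 -1.8]
0.02 [ 0.4  0.1 -2.6]
0.0 [0.  0.1 0.7]
-0.01 [-5.1  1.6 10.5]
-0.02 [-9.3  2.5 18.6]
stop
[-8.32091527  3.7469917  19.0404937 ] 19.6667
21.5333
```

View pics/c4.png

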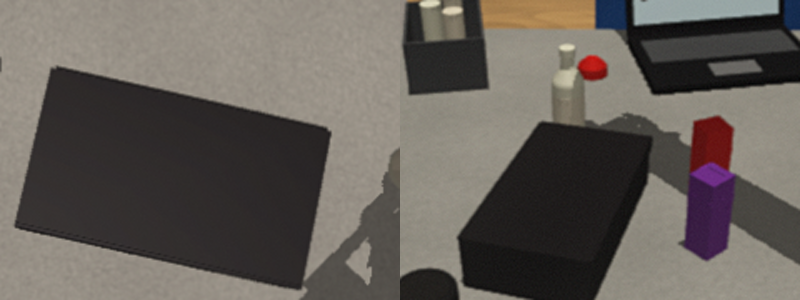

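The lid is flush on the rim: contact force rose sharply at angle 0, and the lid outline (50,68)-(330,130)-(302,288)-(17,228) matches the box. The bottle and speaker haven't moved.

```bash
python3 -c "
from plant import close_job
print(close_job())"
```

```text
the job is handed in; nothing more can be done
None
```

The job is handed in: the carton was pushed over flat in the front compartment, then the lid was pushed fully shut, with the robot clear at about 21.5 s and no contact seen with the bottle, speaker or jars.

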